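# Peg the tool chest down and hold its lid for fitting the stay

## Robot

A 6-joint arm with a two-finger parallel gripper is mounted at the origin on the work surface. World frame = base frame: x ahead of the robot, y to its left, z up, the work surface at z = 0. Lengths are in m, angles in rad, forces in N, time in s.
With the tool pointing down it reaches from about 0.375 to 0.9 m from the base axis. Payload 3.1 kg.
Tool frame: the origin (TCP) lies on the front face of the gripper's body, between the roots of the fingers; the fingertips stand 70 mm ahead of it and the grasp point (between the pads) lies 51 mm ahead of it; z points along the fingers, y is the line along which they close (so a half turn about z gives the same grasp; the last joint's range is limited). The gripper opens to 87 mm and grips with 3 to 60 N. Pads are 19 mm wide; open, the fingers measure 117 mm over their backs; the gripper's body (75 mm by 190 mm) begins 51 mm behind the grasp point.
Start: joints at [0.927, 0.527, 1.433, -0, 1.181, -0.178], TCP at [0.28, 0.559, 0.292] pointing down, gripper open.
Joint ranges: [-3.08, 3.08], [-0.75, 2.2], [0.22, 2.44], [-1.43, 4.57], [0, 2.65], [-2.85, 2.85]. Speed limits (rad/s): [2.79, 2.79, 3.14, 3.14, 3.14, 3.14].

## Interface

Orientations are given as a unit quaternion [x, y, z, w].
In Python, from rig import robot, cams, ticket gives the robot as it stands. The module is installed in compiled form; this text tells all that it offers.
- The arm moves only by the shell command python3 -m crank 'ROWS' [FORCE]. ROWS is JSON, a list of rows, each a list of 7 numbers: the shift along the tool's x, y, z in cm, then the turn, a rotation vector about the tool's x, y, z in rad, then the closure, from 0 (fully open) to 1 (shut). A call has 1 to 5 rows; each row shifts and turns the commanded pose from where the row before left it, along the tool's axes as they then stand; what a row does not reach is not made up. A row lasts 1/8 s, in which the tool goes at most 62.5 mm and 10.7 degrees, less where a joint would pass 70% of its speed; a pose out of reach is approached as far as the arm can. A call is refused whole if a number of a shift passes 6.25 or a number of a turn 0.188, either way. A call with a gripper value outside its range is refused whole. The fingers move at their own pace and stop on an object; FORCE is the grip in N (left out, the last holds). Time passes only in rows, so rows that do not move let the fingers close. It gives the time, the measured TCP pose, the force, the opening and the grip force at its end, in the units of the state.
- robot.get_obs(): the state, without advancing time (a new reading comes with each control period).
- cams.camera(name): name is "scene" or "side" or "wrist"; returns the picture (400x640x3 uint8, red, green, blue); there is no depth.
- cams.camera_info(name): a dict with "intrinsics" (3x3 intrinsics, pixels), "dist" ([k1, k2, p1, p2, k3] as OpenCV has them; the pictures are not rectified), "pose" (4x4, takes a point from camera to world coordinates). Camera axes: x right, y down, z forward; pixel columns grow to the right and rows downward; lengths in m; the calibration is good to about 2 mm. A picture is of the moment at which its call begins: read the wrist's pose just before it. camera_info takes no time and is no camera call; for the wrist camera it gives the pose at the moment of the call.
- ticket.hand_in(): hands the job in; it is judged then, once.
The state is a dict: "time": time; "q": joint angles; "joint_velocities": joint speeds; "joint_torque": joint torques, N m; "position": TCP position; "tool_rot": TCP orientation; "ft_force": force on the tool from outside, world axes, zero at the start; "moment": the same for the moment, N m; "grip_width": finger opening in m; "grip_force": force on a finger pad.
Only numpy, scipy, OpenCV 4.12 (cv2) and the standard library are available. Lean on these libraries where they do the work, as an engineer would, in place of code of your own. Each camera call takes 0.05 s, during which the arm holds its last target. There are 200 camera calls.

## Task

Pick up the wooden mallet and use it, not the gripper itself, to drive the raised peg beside the plywood tool chest down until its head sits on its cleat; only then put the mallet back down on the bench, clear of the chest and cleats. Then take the chest's lid with the gripper, raise it to 60 degrees from closed (within about 5 degrees) so that a stay could be fitted, and finish while still holding it there, since it falls shut if let go. Do not let the lid drop on the way, and leave the glue bottle, the jar and the offcut where they are.

Things in the scene. Friction and masses are not known exactly. Their poses are not given: they have to be found in the camera images.
- chest: Plywood tool chest fixed to the bench, 200 (x) by 260 (y) by 100 mm high without its lid. Origin: centre of its underside, on the bench. Its x axis points from the front (the robot's side) to the hinge side, y along the front, z up. Its place and yaw (up to 0.2 rad) vary.
- lid (a joint): Opening angle of the chest's lid in rad: 0 closed, growing as the front edge rises; 1.047 is 60 degrees, stop at 1.9. The hinge is free: below about 90 degrees the lid falls shut when let go. Lid: plywood, 215 (from hinge to front edge) by 260 by 12 mm, about 0.3 to 0.55 kg, its front edge standing 15 mm out over the chest's front.
- lid_hinge (a point): Middle of the lid's hinge line, at the chest's rear rim, 100 mm above the bench; the hinge line runs along the chest's y axis.
- lid_knob (a point): Grip point on the wooden knob on the lid's upper face, 24 mm above that face (36 mm above the lid's lower face, which contains the hinge line), on the knob's axis, 170 mm from the hinge line and midway along the lid. The knob stands square to the lid, is 38 mm high, and 30 mm across at the upper part (20 mm at its neck). Turns with the lid.
- lid_edge (a point): Middle of the lid's front edge (free edge), at half its thickness, 215 mm from the hinge line. Turns with the lid.
- cleat: Light wooden cleat fixed to the bench beside the chest, 80 by 75 by 25 mm high, carrying the raised peg through its middle. Origin: centre of its underside. It is on either the left or the right of the chest, its middle 168 mm from the chest's middle, turned as the chest is.
- peg (a joint): How far the peg has been driven down, m: it starts between 0 and 0.008 and is home at 0.028, its head then resting on the cleat. A tight sliding fit: it takes about 9 N to move it, a little more at speed, and it stays where it is left.
- peg_top (a point): Centre of the top of the raised peg's round head (36 mm across, 10 mm thick). 55 to 63 mm above the bench at the start, 35 mm when home.
- cleat_done: The same cleat on the chest's other side; its peg is already home (head top 35 mm above the bench). Nothing to do there. Origin: centre of its underside.
- mallet: Loose wooden mallet, about 0.32 kg, standing on one striking face of its head: head 52 by 52 mm and 80 mm high; flat-sided straight handle 24 mm wide and 30 mm high, its axis 40 mm above the struck face, reaching from the head's face 26 mm to 156 mm from the head's centre along the mallet's -x axis. Origin: centre of the lower striking face; z up along the head. Handle roughly towards the robot.
- mallet_grip (a point): Point on the handle's axis beside the head, 52 mm from the head's centre and 40 mm above the lower striking face.
- mallet_head (a point): Centre of the mallet's head, 40 mm above the lower striking face.
- glue: Bystander: white glue bottle, 64 mm across, 170 mm high, on the side of the chest where the mallet is not. Origin: centre of its underside.
- screws: Bystander: glass jar with a steel cap, 68 mm across, 85 mm high, beyond the chest. Origin: centre of its underside.
- offcut: Bystander: plywood offcut, 140 by 70 by 35 mm, beyond the chest, its length roughly along the chest's back. Origin: centre of its underside.

How it is judged:
By the outcome, as a careful person would: the job done as asked, in the order asked, and still so for the second after the job is handed in, while the arm keeps its last pose, push and grip.
It also fails if it takes over 72 s, if anything falls off the work surface, if the arm or the gripper's body presses on something with over 40 N, if the wrist force passes 120 N, or if a joint passes its speed limit or range.

## Working session

There is one attempt and no reset: what is moved stays moved. The work goes in short steps, Python scripts to look and compute and a shell command to move; the robot and the scene stay as the last step left them, time stands still between calls to the robot, and variables do not carry over. Pictures are saved under pics/ and viewed, at most 12 in all, crops included, and the job is handed in when it is done.

```bash
mkdir -p pics; python3 - <<'E'
from rig import robot,cams
import cv2,numpy as np
o=robot.get_obs();print({k:np.round(v,3).tolist() for k,v in o.items()})
for n in("scene","side","wrist"):
    i=cams.camera_info(n);print(n,np.round(i["intrinsics"],1).tolist(),i["dist"],np.round(i["pose"],3).tolist())
    cv2.imwrite(f"pics/{n}0.png",cams.camera(n)[...,::-1])
E
```

```text
{'time': 0.0, 'q': [0.928, 0.528, 1.434, -0.0, 1.181, -0.178], 'joint_velocities': [0.0, 0.0, 0.001, 0.001, -0.001, -0.002], 'joint_torque': [0.001, -44.005, -17.659, 0.063, 0.058, -0.0], 'position': [0.28, 0.558, 0.291], 'tool_rot': [0.23, 0.973, -0.001, -0.0], 'ft_force': [-0.255, 0.574, 0.363], 'moment': [0.031, 0.049, 0.034], 'grip_force': 0.0, 'grip_width': 0.087}
scene [[503.2, 0.0, 317.6], [0.0, 503.2, 199.9], [0.0, 0.0, 1.0]] [0.04503085 0.         0.         0.         0.        ] [[-0.17, 0.689, -0.705, 1.495], [0.985, 0.102, -0.138, 0.152], [-0.023, -0.718, -0.696, 0.99], [0.0, 0.0, 0.0, 1.0]]
side [[375.5, 0.0, 319.7], [0.0, 375.5, 201.3], [0.0, 0.0, 1.0]] [-0.05905645  0.          0.          0.          0.        ] [[0.95, -0.138, 0.282, 0.336], [-0.313, -0.485, 0.817, -0.821], [0.024, -0.864, -0.504, 0.609], [0.0, 0.0, 0.0, 1.0]]
wrist [[308.7, 0.0, 317.7], [0.0, 308.7, 202.9], [0.0, 0.0, 1.0]] [-0.0162971  0.         0.         0.         0.       ] [[0.448, 0.865, 0.226, 0.217], [0.894, -0.433, -0.116, 0.59], [-0.003, 0.254, -0.967, 0.385], [0.0, 0.0, 0.0, 1.0]]
```

View pics/scene0.png

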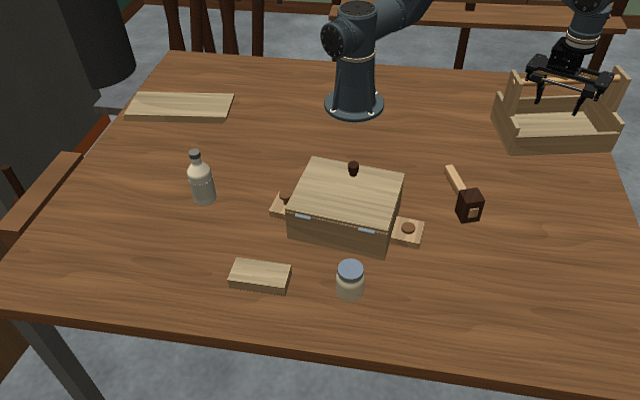

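View pics/side0.png

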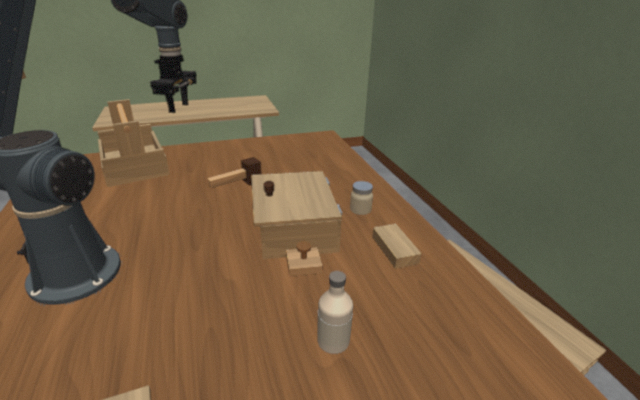

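```bash
python3 - <<'E'
import cv2
a=cv2.imread("pics/scene0.png");cv2.imwrite("pics/c1.png",cv2.resize(a[145:265,260:500],(800,400),interpolation=cv2.INTER_CUBIC))
b=cv2.imread("pics/side0.png");
cv2.imwrite("pics/c2.png",cv2.resize(b[145:285,200:360],(640,560),interpolation=cv2.INTER_CUBIC))
E
```

```text
(no output)
```

View pics/c1.png

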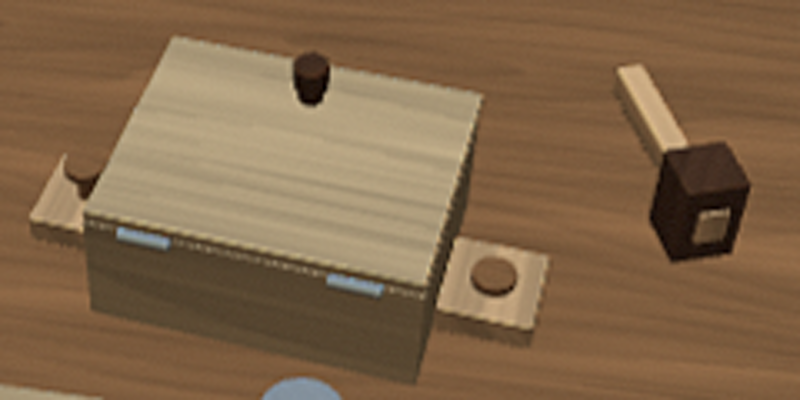

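View pics/c2.png

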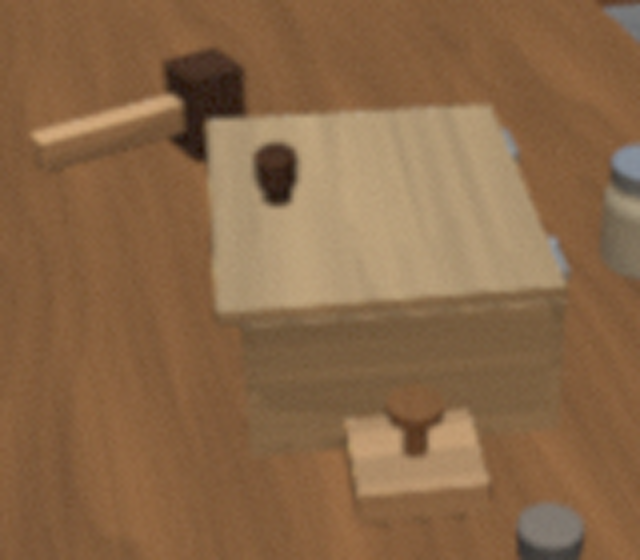

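The crops show the lid corners, the knob at (312,62) in crop 1, the mallet on the +y side, and the raised peg at (414,402) in crop 2 on the -y side. The other peg is flush.

```bash
cat > h.py <<'E'
import numpy as np,cv2
from scipy.spatial.transform import Rotation as R
from scipy.optimize import least_squares
from rig import robot,cams
def proj(P,i):
    T=np.linalg.inv(i["pose"]);return cv2.projectPoints(np.atleast_2d(P).astype(float),R.from_matrix(T[:3,:3]).as_rotvec(),T[:3,3],np.array(i["intrinsics"]),np.array(i["dist"]))[0][:,0]
def place(p,L):
    c,s=np.cos(p[2]),np.sin(p[2]);L=np.array(L,float);return np.c_[p[0]+c*L[:,0]-s*L[:,1],p[1]+s*L[:,0]+c*L[:,1],L[:,2]]
def fit(obs,p0):
    # obs: list of (info, local pts, px)
    f=lambda p:np.concatenate([(proj(place(p,L),i)-u).ravel() for i,L,u in obs])
    r=least_squares(f,p0,loss="soft_l1");return r.x,r.fun.reshape(-1,2)
def togo(p,yaw=None,rot=None):
    "shift in cm in tool axes & rotvec to goal"
    o=robot.get_obs();q=R.from_quat(o["tool_rot"])
    d=q.inv().apply(np.array(p)-o["position"])*100
    g=rot if rot is not None else R.from_euler("z",yaw)*R.from_euler("x",np.pi)
    print("shift",d.round(2),"turn",(q.inv()*g).as_rotvec().round(3))
E
python3 - <<'E'
from h import *
S=cams.camera_info("scene");D=cams.camera_info("side")
a=lambda l:np.array(l)/(10/3)+[260,145]
b=lambda l:np.array(l)/4+[200,145]
F,B=-.115,.1
Lc=[(F,-.13,.112),(F,.13,.112),(B,.13,.112),(B,-.13,.112),(-.07,0,.15)]
p,r=fit([(S,Lc,a([(174,37),(483,96),(428,293),(86,212),(312,62)])),(D,Lc,b([(217,312),(207,121),(490,105),(566,290),(276,152)]))],[.6,.1,0])
print("chest",p.round(4),r.round(1).tolist())
h=.026
Lm=[(-h,-h,.08),(-h,h,.08),(h,h,.08),(h,-h,.08)]
m,r=fit([(S,Lm+[(h,-h,0),(h,h,0),(-.156,-.012,.055),(-.156,.012,.055)],a([(667,152),(725,143),(749,185),(690,197),(672,262),(733,252),(616,70),(640,65)])),(D,Lm,b([(200,82),(165,62),(208,48),(243,70)]))],[.6,.35,0.2])
print("mallet",m.round(4),r.round(1).tolist())
print("grip",place(m,[(-.052,0,.04)]),"knob",place(p,[(-.07,0,.136)]),"cleat",place(p,[(0,-.168,0)]))
for z in(.055,.059,.063):
  print(z,proj(place(p,[(0,-.168,z)]),D),b([(414,402)]))
def ground(i,u,z):
    n=cv2.undistortPoints(np.array([[u]],float),np.array(i["intrinsics"]),np.array(i["dist"]))[0,0]
    T=np.array(i["pose"]);d=T[:3,:3]@[*n,1];return T[:3,3]+d*(z-T[2,3])/d[2]
print("glue",ground(D,(337,279),.165),ground(S,(195,154),.165),"jar",ground(S,(351,268),.085))
g=place(m,[(-.052,0,.04)])[0]
for y in (m[2]+np.pi,m[2]): togo([*g[:2],.2],y)
E
```

```text
chest [ 0.5654  0.0449 -0.1408] [[-0.3, -0.7], [0.5, -1.0], [-0.3, -2.4], [-1.3, -0.4], [0.0, -0.2], [0.1, -0.7], [0.1, -0.8], [0.5, -0.8], [0.8, -1.9], [0.2, -0.9]]
mallet [0.4959 0.3652 0.366 ] [[-1.3, -0.8], [0.2, -1.0], [1.5, -0.2], [-0.1, -0.7], [-0.3, 1.3], [0.0, 1.2], [-0.8, -0.9], [0.1, -0.6], [-1.2, -1.0], [-0.0, -1.1], [2.4, -1.2], [1.5, -1.8]]
grip [[0.44734934 0.34656776 0.04      ]] knob [[0.49613464 0.05470036 0.136     ]] cleat [[ 0.54186335 -0.12146117  0.        ]]
0.055 [[304.31089357 246.92252924]] [[303.5 245.5]]
0.059 [[304.31643962 245.59659236]] [[303.5 245.5]]
0.063 [[304.32203395 244.26454903]] [[303.5 245.5]]
glue [ 0.52988113 -0.36454355  0.165     ] [ 0.53606491 -0.35841914  0.165     ] jar [0.78496749 0.0851828  0.085     ]
shift [-24.47 -11.41   9.16] turn [-0.001 -0.001 -0.831]
shift [-24.47 -11.41   9.16] turn [-1.000e-03  2.000e-03  2.311e+00]
```

```bash
python3 -m crank '[[-6.1,-2.85,0.5,0,0,0,0],[-6.1,-2.85,0.5,0,0,0,0],[-6.1,-2.85,0.5,0,0,0,0],[-6.1,-2.85,0.5,0,0,0,0]]' && python3 -m crank '[[0,0,1,0,0,-0.166,0],[0,0,1,0,0,-0.166,0],[0,0,1,0,0,-0.166,0],[0,0,1,0,0,-0.166,0],[0,0,1,0,0,-0.166,0]]' && python3 -m crank '[[0,0,0,0,0,0,0],[0,0,0,0,0,0,0]]'; python3 - <<'E'
from h import *
m=[0.4959,0.3652,0.366]
togo([.4473,.3466,.2],m[2]+np.pi)
i=cams.camera_info("wrist");a=cams.camera("wrist");cv2.imwrite("pics/w1.png",a[...,::-1])
h=.026
print(proj(place(m,[(-h,-h,.08),(-h,h,.08),(h,h,.08),(h,-h,.08),(-.156,-.012,.055),(-.156,.012,.055),(-h,-.012,.055),(-h,.012,.055)]),i).round(1).tolist())
E
```

```text
time: 0.65
position: [0.4356, 0.3615, 0.2734]
tool_rot: [0.23, 0.973, 0.0, -0.0]
ft_force: [0.7, -0.1, 0.4]
grip_width: 0.0868
grip_force: 0.0
time: 1.27
position: [0.4346, 0.363, 0.2231]
tool_rot: [-0.184, 0.983, -0.0, -0.0]
ft_force: [-0.4, -0.2, -0.1]
grip_width: 0.0871
grip_force: 0.0
time: 1.52
position: [0.4348, 0.3632, 0.2239]
tool_rot: [-0.18, 0.984, 0.0, 0.0]
ft_force: [1.1, -0.1, -0.4]
grip_width: 0.087
grip_force: 0.0
shift [-0.58 -1.99  2.39] turn [ 0.     0.    -0.003]
[[261.6, 248.9], [324.4, 248.7], [324.2, 304.2], [264.5, 304.3], [276.7, 85.3], [306.7, 85.2], [281.8, 237.9], [308.4, 237.8]]
```

View pics/w1.png

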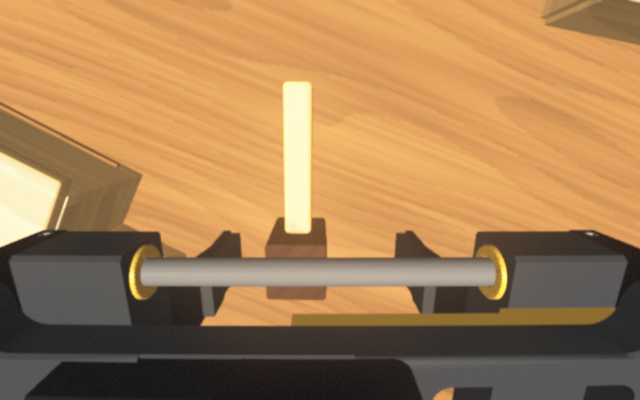

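The wrist view shows the handle from (284–311, 82) to (286–311, 233), about 4 px right of the prediction. I'll refit with these points.

```bash
python3 - <<'E'
from h import *
i=cams.camera_info("wrist");h=.026
m,r=fit([(i,[(-.156,-.012,.055),(-.156,.012,.055),(-h,-.012,.055),(-h,.012,.055),(h,0,.08)],np.array([(284,82),(311,82),(286,233),(311,233),(296.5,298)]))],[0.4959,0.3652,0.366])
print(m.round(4),r.round(1).tolist())
g=place(m,[(-.052,0,0)])[0];print(g);togo([*g[:2],.088],m[2]+np.pi)
E
```

```text
[0.4917 0.3663 0.351 ] [[-1.3, -1.9], [1.8, -1.5], [-1.1, 0.7], [0.5, 1.1], [0.2, 2.4]]
[0.44288821 0.34842492 0.        ]
shift [-0.21 -1.67 13.61] turn [0.    0.001 0.012]
```

```bash
python3 -m crank '[[-0.2,-1.7,3.6,0,0,0.01,0],[0,0,4,0,0,0,0],[0,0,3,0,0,0,0],[0,0,2,0,0,0,0],[0,0,1,0,0,0,0]]' 60 && python3 -m crank '[[0,0,0,0,0,0,1],[0,0,0,0,0,0,1],[0,0,0,0,0,0,1],[0,0,0,0,0,0,1],[0,0,0,0,0,0,1]]' 60 && python3 -m crank '[[0,0,-0.3,0,0,0,1],[0,0,-2,0,0,0,1],[0,0,-4,0,0,0,1],[0,0,-5,0,0,0,1],[0,0,-6,0,0,0,1]]'; python3 - <<'E'
from h import *
cv2.imwrite("pics/w2.png",cams.camera("wrist")[...,::-1])
togo([.49,-.121,.27],np.pi)
E
```

```text
time: 2.2
position: [0.4426, 0.3479, 0.087]
tool_rot: [-0.176, 0.984, -0.0, -0.0]
ft_force: [0.0, -0.3, -0.4]
grip_width: 0.0872
grip_force: 0.0
time: 2.82
position: [0.4428, 0.348, 0.0881]
tool_rot: [-0.177, 0.984, 0.0, 0.0]
ft_force: [0.1, 0.5, 0.4]
grip_width: 0.0451
grip_force: 0.0
time: 3.45
position: [0.4413, 0.3472, 0.2607]
tool_rot: [-0.177, 0.984, -0.001, -0.002]
ft_force: [0.2, 0.5, -4.5]
grip_width: 0.0236
grip_force: 59.9
shift [ 12.15 -45.66  -0.24] turn [0.003 0.011 0.356]
```

View pics/w2.png

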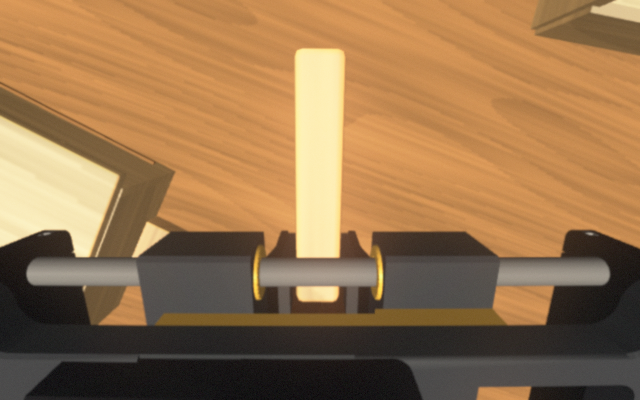

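The handle is held, with its end at (296–344, 49) and its head end at (298–338, 301). The fingers closed partly during the lift, so I'll work out where the handle sits in the tool.

```bash
python3 - <<'E'
from h import *
o=robot.get_obs();print(o["grip_width"],o["moment"],o["ft_force"])
i=cams.camera_info("wrist")
q=R.from_quat(o["tool_rot"]);t=o["position"]
# tool coords: mallet -x = tool x. unknown: head-centre offset along tool x, y, handle-axis z, pitch
def W(p,L):
    L=np.array(L)  # x back along the handle from head centre, y, zdown from handle axis
    Q=R.from_rotvec([0,p[3],p[4]])
    return q.apply(Q.apply(L-[.052,0,0])+p[:3])+t
L=[(.156,-.012,-.015),(.156,.012,-.015),(.026,-.012,-.015),(.026,.012,-.015)]
for px in ([(296,49),(344,49),(298,301),(338,301)],[(344,49),(296,49),(338,301),(298,301)]):
    r=least_squares(lambda p:(proj(W(p,L),i)-px).ravel(),[0,0,.05,0,0]);print(r.x.round(4),r.fun.round(1),r.cost)
E
```

```text
0.02320971841655293 [ 0.10884096 -0.01017296 -0.01487071] [1.41847639 0.50878454 1.03156376]
[-0.0012  0.0009  0.0749 -0.087   0.0065] [-0.9  0.   0.9  0.4 -1.7 -0.4  1.8 -0.1] 3.948443686448022
[-0.001   0.0009  0.0819 -0.2019  0.0077] [-46.2   7.7  46.1   8.1 -41.2  -8.4  41.3  -8.1] 3963.3014017342684
```

```bash
python3 -m crank '[[0,0,0,0,0,0,1],[0,0,0,0,0,0,1]]'; python3 - <<'E'
from h import *
print(robot.get_obs()["moment"])
E
```

```text
time: 3.75
position: [0.441, 0.3471, 0.2588]
tool_rot: [-0.177, 0.984, -0.001, -0.003]
ft_force: [0.5, -0.6, -4.3]
grip_width: 0.0235
grip_force: 59.9
[-0.02375891  0.11930603 -0.03658691]
```

```bash
python3 -m crank '[[0,0,5,0,0,0,1],[0,0,4,0,0,0,1],[0,0,3,0,0,0,1],[0,0,1,0,0,0,1],[0,0,0,0,0,0,1]]' && python3 -m crank '[[0,0,0.4,0,0,0,1],[0,0,0.4,0,0,0,1],[0,0,0,0,0,0,1]]'
```

```text
time: 4.38
position: [0.4419, 0.3475, 0.1292]
tool_rot: [-0.177, 0.984, -0.001, -0.002]
ft_force: [0.0, -0.6, -3.4]
grip_width: 0.0229
grip_force: 59.9
time: 4.75
position: [0.4427, 0.348, 0.1231]
tool_rot: [-0.177, 0.984, 0.0, 0.0]
ft_force: [0.7, 0.2, -3.2]
grip_width: 0.0234
grip_force: 59.9
```

```bash
python3 -m crank '[[0,0,0.3,0,0,0,1],[0,0,0.3,0,0,0,1],[0,0,0,0,0,0,1]]'; python3 -m crank '[[0,0,0.25,0,0,0,1],[0,0,0,0,0,0,1]]'
```

```text
time: 5.12
position: [0.4425, 0.3478, 0.1164]
tool_rot: [-0.177, 0.984, -0.0, -0.0]
ft_force: [0.1, -0.2, -3.9]
grip_width: 0.0238
grip_force: 59.9
time: 5.38
position: [0.4425, 0.3479, 0.114]
tool_rot: [-0.177, 0.984, -0.0, -0.0]
ft_force: [0.2, 0.2, -2.3]
grip_width: 0.0234
grip_force: 59.9
```

```bash
python3 -m crank '[[0,0,0.2,0,0,0,1],[0,0,0.2,0,0,0,1],[0,0,0,0,0,0,1]]'; python3 -m crank '[[0,0,0,0,0,0,0.6],[0,0,0,0,0,0,0.6],[0,0,0,0,0,0,0.6],[0,0,0,0,0,0,0.6]]';  python3 -m crank '[[0,0,1,0,0,0,0.5],[0,0,1.2,0,0,0,0.5],[0,0,0,0,0,0,0.5]]'; python3 -m crank '[[0,0,0,0,0,0,1],[0,0,0,0,0,0,1],[0,0,0,0,0,0,1],[0,0,0,0,0,0,1],[0,0,0,0,0,0,1]]' 60
```

```text
time: 5.75
position: [0.4424, 0.3479, 0.1121]
tool_rot: [-0.177, 0.984, -0.0, 0.0]
ft_force: [-3.8, -2.8, 10.4]
grip_width: 0.0233
grip_force: 59.9
time: 6.25
position: [0.4427, 0.348, 0.1101]
tool_rot: [-0.177, 0.984, -0.0, -0.0]
ft_force: [0.8, 0.5, 0.0]
grip_width: 0.0346
grip_force: 0.0
time: 6.62
position: [0.4418, 0.3475, 0.0867]
tool_rot: [-0.177, 0.984, -0.0, -0.002]
ft_force: [0.6, -0.2, -0.3]
grip_width: 0.0433
grip_force: 0.0
time: 7.25
position: [0.4428, 0.348, 0.0885]
tool_rot: [-0.177, 0.984, 0.0, 0.0]
ft_force: [-0.4, -0.5, -0.4]
grip_width: 0.0234
grip_force: 60.0
```

```bash
python3 -m crank '[[0,0,-2,0,0,0,1],[0,0,-4,0,0,0,1],[0,0,-6,0,0,0,1],[0,0,-6,0,0,0,1],[0,0,0,0,0,0,1]]'; python3 - <<'E'
from h import *
cv2.imwrite("pics/w3.png",cams.camera("wrist")[...,::-1])
i=cams.camera_info("wrist");o=robot.get_obs();q=R.from_quat(o["tool_rot"]);t=o["position"]
for off in(.052,):
  L=np.array([(.156,-.012,-.015),(.156,.012,-.015),(.026,-.012,-.015),(.026,.012,-.015)])
  print(proj(q.apply(L+[-off,0,.0485])+t,i).round(1).tolist())
togo([.49,-.121,.27],np.pi)
E
```

```text
time: 7.88
position: [0.4446, 0.3491, 0.2729]
tool_rot: [-0.177, 0.984, 0.002, 0.005]
ft_force: [-0.2, 0.1, -4.4]
grip_width: 0.0234
grip_force: 60.0
[[284.2, 26.7], [348.9, 26.7], [291.5, 329.5], [341.8, 329.5]]
shift [ 11.9  -45.62  -0.08] turn [0.001 0.003 0.355]
```

View pics/w3.png

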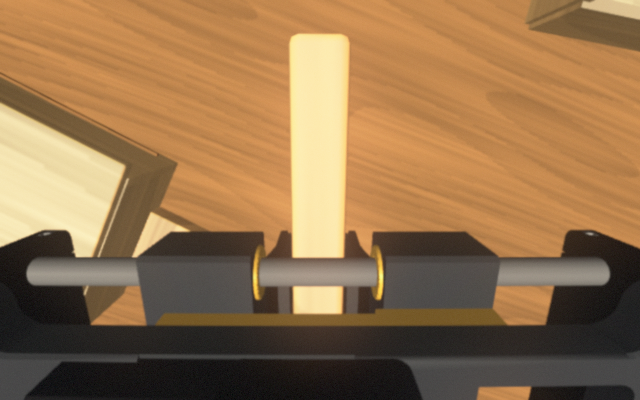

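```bash
python3 -m crank '[[1,-3.7,0,0,0,0,1],[1.45,-5.72,0,0,0,0,1],[1.45,-5.72,0,0,0,0,1],[1.45,-5.72,0,0,0,0,1],[1.45,-5.72,0,0,0,0,1]]' && python3 -m crank '[[1.45,-5.72,0,0,0,0,1],[1.45,-5.72,0,0,0,0,1],[1.45,-5.72,0,0,0,0,1],[0.5,-2,0,0,0,0,1]]' && python3 -m crank '[[0,0,0,0,0,0.178,1],[0,0,0,0,0,0.178,1],[0,0,0,0,0,0,1],[0,0,0,0,0,0,1]]'; python3 - <<'E'
from h import *
togo([.487,-.1225,.2],np.pi)
E
```

```text
time: 8.55
position: [0.4694, 0.0734, 0.2657]
tool_rot: [-0.177, 0.984, 0.001, -0.003]
ft_force: [0.5, 0.3, -2.4]
grip_width: 0.0236
grip_force: 60.0
time: 9.05
position: [0.4916, -0.1242, 0.2657]
tool_rot: [-0.175, 0.985, 0.001, -0.002]
ft_force: [-0.7, 0.7, -2.1]
grip_width: 0.0234
grip_force: 60.0
time: 9.55
position: [0.4918, -0.1206, 0.2672]
tool_rot: [-0.001, 1.0, 0.001, -0.001]
ft_force: [0.3, -0.7, -2.4]
grip_width: 0.023
grip_force: 60.0
shift [ 0.46 -0.2   6.72] turn [ 0.001 -0.003  0.002]
```

Correct x and y, descend to just above the peg, and check with the side camera.

```bash
python3 -m crank '[[0.45,-0.2,4,0,0,0,1],[0,0,4,0,0,0,1],[0,0,2.5,0,0,0,1],[0,0,0,0,0,0,1]]'; python3 - <<'E'
from h import *
a=cams.camera("side")[130:280,220:380];cv2.imwrite("pics/s4.png",cv2.resize(a[...,::-1],(640,600),interpolation=cv2.INTER_CUBIC))
E
```

```text
time: 10.05
position: [0.4868, -0.1225, 0.1614]
tool_rot: [-0.0, 1.0, 0.001, -0.002]
ft_force: [-0.5, -1.4, -3.2]
grip_width: 0.0233
grip_force: 60.0
```

View pics/s4.png

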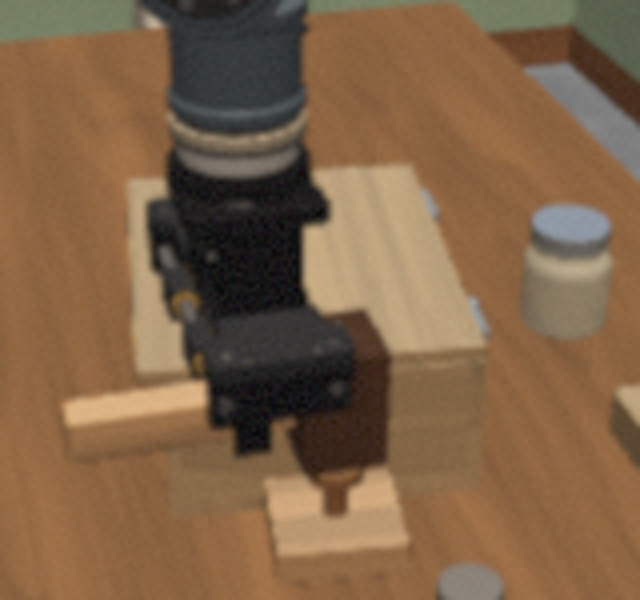

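The mallet head (x 300–388) is over the peg (335,480). Drive down.

```bash
python3 -m crank '[[0,0,0.5,0,0,0,1],[0,0,0.5,0,0,0,1],[0,0,0.5,0,0,0,1],[0,0,0.5,0,0,0,1]]'; python3 -m crank '[[0,0,0.4,0,0,0,1],[0,0,0.4,0,0,0,1],[0,0,0.4,0,0,0,1],[0,0,0,0,0,0,1]]';
```

```text
time: 10.6
position: [0.4882, -0.1236, 0.144]
tool_rot: [0.0, 1.0, -0.0, 0.001]
ft_force: [-2.5, 1.2, 6.7]
grip_width: 0.0234
grip_force: 60.0
time: 11.1
position: [0.4883, -0.1236, 0.1318]
tool_rot: [0.0, 1.0, -0.0, 0.001]
ft_force: [-1.6, -0.0, 2.8]
grip_width: 0.0238
grip_force: 60.0
```

```bash
python3 -m crank '[[0,0,0.4,0,0,0,1],[0,0,0.3,0,0,0,1],[0,0,0,0,0,0,1]]'; python3 -m crank '[[0,0,0.2,0,0,0,1],[0,0,0,0,0,0,1]]'; python3 -m crank '[[0,0,0.2,0,0,0,1],[0,0,0,0,0,0,1]]'
```

```text
time: 11.48
position: [0.4883, -0.1236, 0.1246]
tool_rot: [0.0, 1.0, -0.0, 0.0]
ft_force: [-1.5, -0.1, 3.2]
grip_width: 0.0233
grip_force: 60.0
time: 11.72
position: [0.4881, -0.1236, 0.123]
tool_rot: [0.0, 1.0, -0.0, 0.0]
ft_force: [-2.4, -1.0, 8.2]
grip_width: 0.0233
grip_force: 60.0
time: 11.98
position: [0.4875, -0.1236, 0.1219]
tool_rot: [0.0, 1.0, -0.0, -0.0]
ft_force: [-6.8, -0.9, 17.0]
grip_width: 0.0232
grip_force: 60.0
```

```bash
python3 -m crank '[[0,0,0.15,0,0,0,1],[0,0,0,0,0,0,1]]'; python3 -m crank '[[0,0,-1,0,0,0,1],[0,0,-3,0,0,0,1],[0,0,-5,0,0,0,1],[0,0,-6,0,0,0,1]]'; python3 - <<'E'
from h import *
i=cams.camera_info("side");a=cams.camera("side")[215:275,265:345];cv2.imwrite("pics/s5.png",cv2.resize(a[...,::-1],(640,480),interpolation=cv2.INTER_CUBIC))
for z in(.035,.04,.045):print((proj([.5419,-.1215,z],i)-[265,215])*8)
togo([.4428,.348,.25],.351+np.pi)
E
```

```text
time: 12.22
position: [0.4868, -0.1236, 0.1207]
tool_rot: [0.0, 1.0, -0.0, -0.001]
ft_force: [-8.4, -1.3, 21.1]
grip_width: 0.0235
grip_force: 60.0
time: 12.72
position: [0.4873, -0.123, 0.2688]
tool_rot: [0.0, 1.0, 0.001, -0.002]
ft_force: [0.7, -0.8, -3.5]
grip_width: 0.0232
grip_force: 60.0
[[314.42147715 307.74972146]]
[[314.47507166 294.7827791 ]]
[[314.52924573 281.74161455]]
shift [ 4.86 47.27  2.37] turn [-0.007  0.01  -0.351]
```

View pics/s5.png

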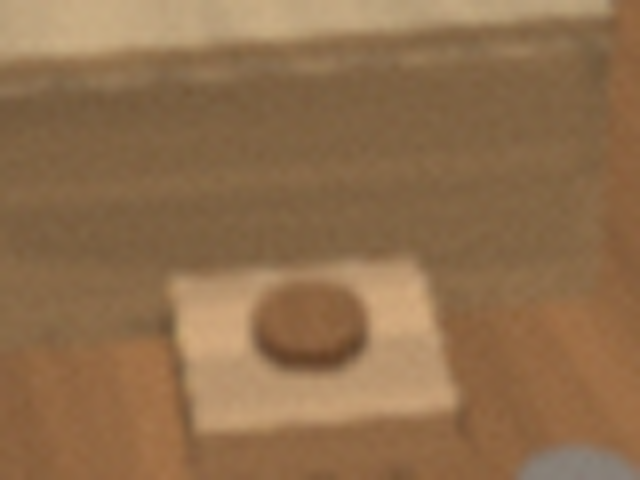

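The peg head at (310,320) now sits flat on its cleat. Next, the mallet goes back to its original area.

```bash
python3 -m crank '[[0.5,3.8,0,0,0,0,1],[0.6,6,0,0,0,0,1],[0.6,6,0,0,0,0,1],[0.6,6,0,0,0,0,1],[0.6,6,0,0,0,0,1]]' && python3 -m crank '[[0.6,6,0,0,0,0,1],[0.6,6,0,0,0,0,1],[0.5,4.5,0,0,0,0,1],[0.3,3,0,0,0,-0.17,1],[0,0,0,0,0,-0.17,1]]' && python3 -m crank '[[0,0,6,0,0,0,1],[0,0,5,0,0,0,1],[0,0,4,0,0,0,1],[0,0,1.5,0,0,0,1],[0,0,0,0,0,0,1]]'
```

```text
time: 13.4
position: [0.4586, 0.1565, 0.2681]
tool_rot: [0.001, 1.0, 0.0, -0.0]
ft_force: [0.8, -0.6, -3.2]
grip_width: 0.0234
grip_force: 60.0
time: 14.02
position: [0.4384, 0.3521, 0.2677]
tool_rot: [-0.173, 0.985, 0.0, -0.0]
ft_force: [-0.2, -0.5, -2.6]
grip_width: 0.0237
grip_force: 60.0
time: 14.65
position: [0.439, 0.3495, 0.1028]
tool_rot: [-0.169, 0.986, -0.0, -0.001]
ft_force: [-0.3, -0.4, -3.0]
grip_width: 0.0238
grip_force: 60.0
```

```bash
python3 -m crank '[[0,0,0.4,0,0,0,1],[0,0,0.4,0,0,0,1],[0,0,0.3,0,0,0,1],[0,0,0,0,0,0,1]]'; python3 -m crank '[[0,0,0.2,0,0,0,1],[0,0,0,0,0,0,1]]'
```

```text
time: 15.15
position: [0.4394, 0.3496, 0.0929]
tool_rot: [-0.169, 0.986, 0.0, 0.0]
ft_force: [-0.6, -0.9, -3.4]
grip_width: 0.0234
grip_force: 60.0
time: 15.4
position: [0.4393, 0.3496, 0.0906]
tool_rot: [-0.169, 0.986, -0.0, -0.0]
ft_force: [-0.8, 0.0, -3.3]
grip_width: 0.0237
grip_force: 60.0
```

```bash
python3 -m crank '[[0,0,0.2,0,0,0,1],[0,0,0.1,0,0,0,1],[0,0,0,0,0,0,1]]'; python3 -m crank '[[0,0,0.2,0,0,0,1],[0,0,0.0,0,0,0,1]]'
```

```text
time: 15.78
position: [0.4393, 0.3496, 0.0876]
tool_rot: [-0.169, 0.986, -0.0, -0.0]
ft_force: [0.6, 0.4, -3.1]
grip_width: 0.0238
grip_force: 60.0
time: 16.02
position: [0.4392, 0.3496, 0.087]
tool_rot: [-0.169, 0.986, -0.0, 0.0]
ft_force: [-2.4, -0.4, 5.8]
grip_width: 0.0238
grip_force: 60.0
```

```bash
python3 -m crank '[[0,0,0,0,0,0,0.5],[0,0,0,0,0,0,0.5],[0,0,0,0,0,0,0.5],[0,0,0,0,0,0,0.4],[0,0,0,0,0,0,0.4]]' && python3 -m crank '[[0,0,-1,0,0,0,0.4],[0,0,-4,0,0,0,0.4],[0,0,-6,0,0,0,0.2],[0,0,-6,0,0,0,0],[0,0,-3,0,0,0,0]]'; cat >> h.py <<'E'
C=np.array([0.5654,0.0449,-0.1408])
def lidpose(th,phi0,back=0,C=C):
    "TCP pose holding knob with the lid at th; tool tilt rel. to lid phi0"
    z=R.from_euler("z",C[2]);l=R.from_euler("y",th)
    g=np.array([*place(C,[(.1,0,.1)])[0]])+z.apply(l.apply([-.17,0,.036]))
    r=z*R.from_euler("y",th+phi0)*R.from_euler("z",np.pi)*R.from_euler("x",np.pi)
    return g-r.apply([0,0,.051+back]),r
E
python3 - <<'E'
from h import *
p,r=lidpose(0,-.45,.10);print(p);togo(p,rot=r)
cv2.imwrite("pics/w6.png",cams.camera("wrist")[...,::-1])
E
```

```text
time: 16.65
position: [0.4394, 0.3496, 0.0856]
tool_rot: [-0.169, 0.986, -0.0, -0.0]
ft_force: [-0.9, 0.2, 0.5]
grip_width: 0.0509
grip_force: 0.0
time: 17.27
position: [0.4402, 0.3501, 0.2902]
tool_rot: [-0.169, 0.986, 0.001, 0.003]
ft_force: [-0.5, 0.1, -0.7]
grip_width: 0.0742
grip_force: 0.0
[0.43106289 0.06394066 0.27196751]
shift [ 10.4  -26.68   1.73] turn [ 0.11  -0.435  0.471]
```

View pics/w6.png

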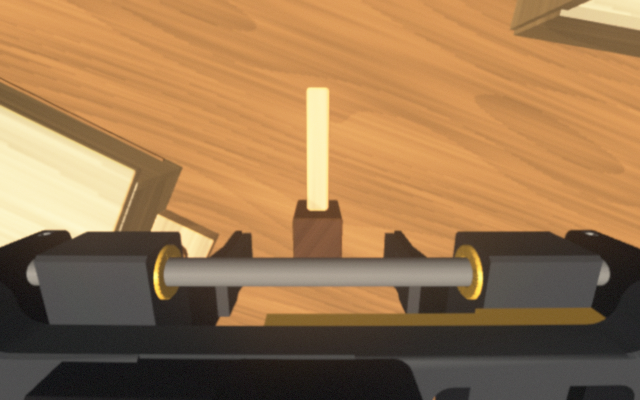

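The mallet stands upright on the bench (handle tip at 317,90). Move to above the knob.

```bash
python3 -m crank '[[2.1,-5.3,0.3,0,0,0,0],[2.1,-5.3,0.3,0,0,0,0],[2.1,-5.3,0.3,0,0,0,0],[2.1,-5.3,0.3,0,0,0,0],[2.0,-5.4,0.3,0,0,0,0]]' && python3 -m crank '[[0,0,0,0,0,0.16,0],[0,0,0,0,0,0.16,0],[0,0,0,0,0,0.16,0]]' && python3 -m crank '[[0,0,0,0,-0.15,0,0],[0,0,0,0,-0.15,0,0],[0,0,0,0,-0.15,0,0],[0,0,0,0,0,0,0]]'; python3 - <<'E'
from h import *
p,r=lidpose(0,-.45,.10);togo(p,rot=r);print(robot.get_obs()["q"])
i=cams.camera_info("wrist");cv2.imwrite("pics/w7.png",cams.camera("wrist")[...,::-1])
print(proj(place(C,[(-.07,0,.15),(-.115,.13,.112),(-.115,-.13,.112),(.1,.13,.112),(.1,-.13,.112)]),i).round(1).tolist())
E
```

```text
time: 17.95
position: [0.4292, 0.0626, 0.2708]
tool_rot: [-0.169, 0.986, -0.0, 0.0]
ft_force: [1.3, -0.6, 0.1]
grip_width: 0.0868
grip_force: 0.0
time: 18.32
position: [0.4294, 0.0638, 0.2707]
tool_rot: [0.074, 0.997, 0.0, -0.0]
ft_force: [0.5, -0.3, 0.1]
grip_width: 0.0869
grip_force: 0.0
time: 18.82
position: [0.4268, 0.0646, 0.2697]
tool_rot: [0.068, 0.973, -0.016, 0.22]
ft_force: [-0.2, -0.4, 0.4]
grip_width: 0.0871
grip_force: 0.0
shift [-0.48 -0.01 -0.02] turn [-0.    -0.006  0.001]
[-0.09980306  0.22873048  2.16239973 -0.05869431  0.30689878 -1.47839548]
[[317.2, 227.8], [480.6, 153.9], [154.0, 153.5], [421.6, 303.5], [212.9, 303.2]]
```

View pics/w7.png

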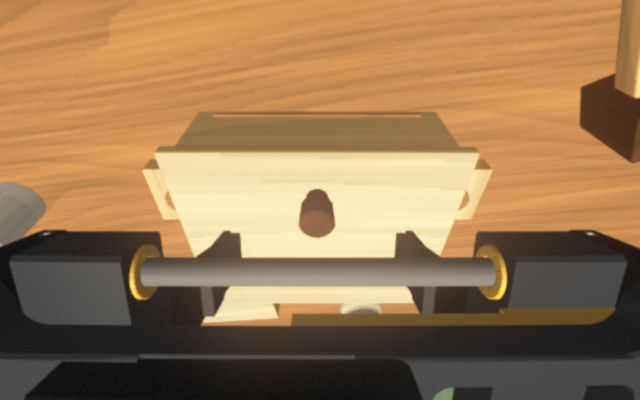

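The knob top is at (317,222), with the lid's front corners at (157,150) and (477,150), 3–5 px from the prediction. One refit of the chest follows.

```bash
python3 - <<'E'
from h import *
i=cams.camera_info("wrist")
c,r=fit([(i,[(-.07,0,.15),(-.115,.13,.112),(-.115,-.13,.112)],np.array([(317,222),(477,150),(157,150)]))],C)
print(c,r.round(1).tolist())
C2=(c+C)/2
for b in (.1,0):
  p,r=lidpose(0,-.45,b,C2);togo(p,rot=r)
E
```

```text
[ 0.56473437  0.04486504 -0.1398495 ] [[-0.0, 2.5], [4.2, -0.0], [-4.1, -0.0]]
shift [-0.24 -0.02 -0.05] turn [-0.    -0.003 -0.   ]
shift [-0.27 -0.02  9.95] turn [-0.    -0.003 -0.   ]
```

```bash
python3 -m crank '[[-0.25,0,3,0,0,0,0],[0,0,3,0,0,0,0],[0,0,2.5,0,0,0,0],[0,0,1.4,0,0,0,0],[0,0,0,0,0,0,0]]' 50 && python3 -m crank '[[0,0,0,0,0,0,1],[0,0,0,0,0,0,1],[0,0,0,0,0,0,1],[0,0,0,0,0,0,1],[0,0,0,0,0,0,1]]' && python3 -m crank '[[0,0,0,0,0,0,1],[0,0,0,0,0,0,1],[0,0,0,0,0,0,1],[0,0,0,0,0,0,1],[0,0,0,0,0,0,1]]' 50; python3 - <<'E'
from h import *
p,r=lidpose(0,-.45);togo(p,rot=r)
# rows relative to the true current pose: tool offset from lid is constant
o=robot.get_obs();q=R.from_quat(o["tool_rot"]);
h=place(C,[(.1,0,.1)])[0];z=R.from_euler("z",C[2])
a=q.inv().apply(z.apply([0,1,0]));d=q.inv().apply(o["position"]-h)
print("axis",a.round(3),"d",d.round(4))
for dt in(.05,.08,.1):
  print(dt,((R.from_rotvec(a*dt).apply(d)-d)*100).round(3),(a*dt).round(3))
E
```

```text
time: 19.5
position: [0.4763, 0.0572, 0.1818]
tool_rot: [0.069, 0.973, -0.016, 0.222]
ft_force: [-0.3, 1.0, -0.3]
grip_width: 0.0868
grip_force: 0.0
time: 20.12
position: [0.4747, 0.0578, 0.1829]
tool_rot: [0.069, 0.972, -0.016, 0.223]
ft_force: [-0.2, 0.5, 0.2]
grip_width: 0.0452
grip_force: 0.0
time: 20.75
position: [0.4746, 0.0571, 0.1827]
tool_rot: [0.069, 0.972, -0.016, 0.222]
ft_force: [-0.7, -5.4, 2.4]
grip_width: 0.0275
grip_force: 49.9
shift [0.08 0.07 0.05] turn [-0.001 -0.001 -0.   ]
axis [ 0.     1.    -0.001] d [ 0.1367 -0.0009 -0.1577]
0.05 [-0.805 -0.    -0.664] [ 0.    0.05 -0.  ]
0.08 [-1.304e+00 -1.000e-03 -1.042e+00] [ 0.    0.08 -0.  ]
0.1 [-1.643e+00 -1.000e-03 -1.286e+00] [ 0.   0.1 -0. ]
```

```bash
python3 -m crank '[[-0.8,0,-0.66,0,0.05,0,1],[-0.8,0,-0.66,0,0.05,0,1],[-0.8,0,-0.66,0,0.05,0,1]]'; python3 -m crank '[[-0.8,0,-0.66,0,0.05,0,1],[-0.8,0,-0.66,0,0.05,0,1],[0,0,0,0,0,0,1]]'; cat >> h.py <<'E'
def lidstate():
    o=robot.get_obs();q=R.from_quat(o["tool_rot"]);z=R.from_euler("z",C[2])
    h=place(C,[(.1,0,.1)])[0];g=z.inv().apply(o["position"]+q.apply([0,0,.051])-h)
    th=np.arctan2(g[2],-g[0])-np.arctan2(.036,.17)
    tl=(q*(lidpose(0,-.45)[1]).inv()).as_rotvec()
    print("th by pos",th.round(4),"r",np.hypot(g[0],g[2]).round(4),"(.1738) y",g[1].round(4),"by tilt",np.linalg.norm(tl).round(4),"F",o["ft_force"].round(1),"q",o["q"].round(2))
E
python3 -c "
from h import *
lidstate()"
```

```text
time: 21.12
position: [0.4888, 0.055, 0.2103]
tool_rot: [0.069, 0.987, -0.011, 0.148]
ft_force: [1.1, -5.3, -3.9]
grip_width: 0.0276
grip_force: 50.0
time: 21.5
position: [0.5005, 0.0534, 0.2273]
tool_rot: [0.07, 0.993, -0.008, 0.099]
ft_force: [-0.9, -5.6, -2.4]
grip_width: 0.0275
grip_force: 50.0
th by pos 0.2528 r 0.1735 (.1738) y -0.0008 by tilt 0.2512 F [-0.9 -5.6 -2.4] q [-0.11  0.42  1.91 -0.01  0.61 -1.53]
```

```bash
python3 -m crank '[[-0.8,0,-0.66,0,0.05,0,1],[-0.8,0,-0.66,0,0.05,0,1],[-0.8,0,-0.66,0,0.05,0,1],[-0.8,0,-0.66,0,0.05,0,1],[-0.8,0,-0.66,0,0.05,0,1]]' && python3 -m crank '[[-0.8,0,-0.66,0,0.05,0,1],[-0.8,0,-0.66,0,0.05,0,1],[-0.8,0,-0.66,0,0.05,0,1],[-0.8,0,-0.66,0,0.05,0,1],[0,0,0,0,0,0,1]]'; python3 -c "
from h import *
lidstate()"
```

```text
time: 22.12
position: [0.5361, 0.0483, 0.2634]
tool_rot: [0.07, 0.997, 0.001, -0.026]
ft_force: [1.3, -3.5, -2.5]
grip_width: 0.0278
grip_force: 50.0
time: 22.75
position: [0.5708, 0.0434, 0.2857]
tool_rot: [0.07, 0.99, 0.008, -0.126]
ft_force: [-3.4, -3.3, 1.4]
grip_width: 0.0277
grip_force: 49.9
th by pos 0.6958 r 0.1734 (.1738) y -0.0008 by tilt 0.7028 F [-3.4 -3.3  1.4] q [-0.12  0.55  1.43  0.    1.41 -1.55]
```

```bash
python3 -m crank '[[-0.8,0,-0.66,0,0.05,0,1],[-0.8,0,-0.66,0,0.05,0,1],[-0.8,0,-0.66,0,0.05,0,1],[-0.8,0,-0.66,0,0.05,0,1],[-0.8,0,-0.66,0,0.05,0,1]]' && python3 -m crank '[[-0.8,0,-0.66,0,0.05,0,1],[-0.8,0,-0.66,0,0.05,0,1],[0,0,0,0,0,0,1],[0,0,0,0,0,0,1]]'; python3 - <<'E'
from h import *
lidstate()
cv2.imwrite("pics/s8.png",cams.camera("side")[...,::-1])
E
```

```text
time: 23.38
position: [0.619, 0.0366, 0.3031]
tool_rot: [0.068, 0.966, 0.016, -0.248]
ft_force: [-1.8, -3.0, 1.2]
grip_width: 0.0276
grip_force: 49.9
time: 23.88
position: [0.6393, 0.0337, 0.3067]
tool_rot: [0.067, 0.953, 0.02, -0.295]
ft_force: [-2.4, -4.6, 3.5]
grip_width: 0.0275
grip_force: 49.9
th by pos 1.0449 r 0.1733 (.1738) y -0.0008 by tilt 1.0506 F [-2.4 -4.6  3.5] q [-0.12  0.76  1.03  0.01  1.95 -1.55]
```

View pics/s8.png

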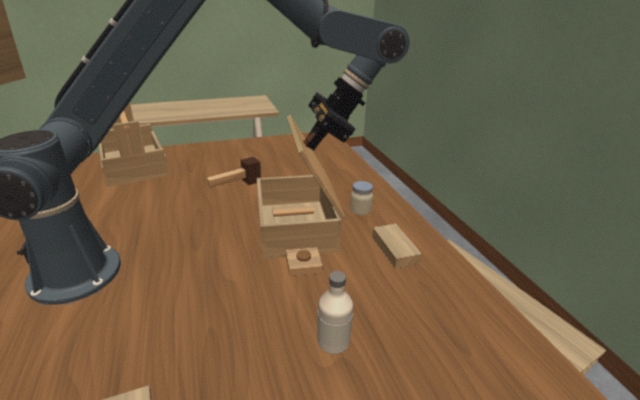

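The lid (290,120)–(340,215) is open and held by the gripper at about 60°. The peg is home, the mallet is on the bench, and the bystanders haven't moved.

```bash
python3 -c "
from rig import ticket
print(ticket.hand_in())"
```

```text
the job is handed in; nothing more can be done
None
```

The job is handed in: the peg is home, driven with the mallet; the mallet is back on the bench, clear of the chest and cleats; the gripper holds the lid at about 60°; and the glue bottle, jar and offcut look unmoved.

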